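# Sort the sink things from the seasonings into their caddies

### The job

Washing-up things and seasonings stand mixed up at the front of the worktop. Put the flat green cleaner bottle in the deep bay of the grey sink caddy and the piece of soap lying among them flat on that caddy's ledge; put the vinegar in the large bay of the wooden seasoning caddy and the two spices in its two small bays, one in each, either way round. Keep every bottle upright all the time, stand each squarely on the floor of its bay, and leave the mug and the lemon where they are.

Things in the scene. Friction and masses are not known exactly. Their poses are not given: they have to be found in the camera images.
- sink_caddy: Grey plastic sink caddy, fixed, 100 (x) by 166 mm (y). Origin: centre of its underside, z up. Centred at y=+44 mm: deep bottle bay, inside 92 (x) by 70 mm (y), floor at z=7 mm, walls 4 mm thick, up to 70 mm. Centred at y=-37 mm: soap ledge, inside 92 (x) by 84 mm (y), level ribbed floor at z=30 mm, lip up to 36 mm (towards the bottle bay, its 70 mm wall).
- seasoning_caddy: Wooden caddy, fixed, 80 (x) by 212 mm (y). Origin: centre of its underside, z up. Three open bays in a row along y, each 66 mm wide (x), floor at z=8 mm: the large one centred at y=-63 mm, 70 mm long (y); two small ones centred at y=+6 and y=+69 mm, 58 mm long (y). Long sides 60 mm high, dividers 5 mm thick, 54 mm high; slotted end boards 8 mm thick, 95 mm high.
- green_cleaner: Flat green bottle of cleaner with a white cap, standing, 55 mm (its x) by 75 mm (its y) by 182 mm high, 0.46 kg; origin at the centre of its underside, z up. The body goes up to 135 mm; above it the neck and cap, 21 mm along x and 30 mm along y, can be gripped from above.
- soap: Pale worn piece of bar soap lying flat on the worktop in front of the caddies (not the one by the tap), 41 mm (its x) by 71 mm (its y) by 11 mm high, 0.03 kg; its edges are rounded, so pinch it low, fingertips 1 to 6 mm above what it lies on; origin at the centre of its underside, z up.
- vinegar: Small clear round bottle with yellowish vinegar and a blue screw cap, standing, 52 mm across and 189 mm high, 0.28 kg; above 135 mm the neck and cap are 31 mm across and can be gripped from above. Origin at the centre of its underside, z up.
- tall_spice: Tall slim round spice bottle with a dark brown cap, standing, 42 mm across over its whole height of 150 mm, 0.17 kg. Origin at the centre of its underside, z up.
- short_spice: Short round glass spice jar with a blackish cap, standing, 41 mm across over its whole height of 105 mm, 0.11 kg. Origin at the centre of its underside, z up.
- mug: Blue banded mug, 90 mm across and 97 mm high, behind the work; a bystander. Origin under its middle.
- fruit: Lemon, 71 by 53 by 51 mm, lying by the sink; a bystander. Origin under its middle.
There are look-alikes about, which are no part of the job. What is shaped like the vinegar but purple is not meant.

How it is judged:
At the end, for the whole second after the job is handed in: Green bottle in the deep bay, vinegar in the large bay, one spice in each small bay: on the bay floor (9 mm), upright (0.12 rad), 11 to 15 mm from the bay centre along each side at most. Soap flat (0.15 rad) on the ledge, within 24 mm of its centre each way. All at rest (x of green_cleaner in the frame of sink_caddy between -0.013 and 0.013 m and y of green_cleaner in the frame of sink_caddy between 0.031 and 0.057 m and z of green_cleaner in the frame of sink_caddy between -0.003 and 0.015 m and x of soap in the frame of sink_caddy between -0.024 and 0.024 m and y of soap in the frame of sink_caddy between -0.061 and -0.013 m and z of soap in the frame of sink_caddy between 0.022 and 0.038 m and angle between soap's own z axis and vertical below 0.15 rad and x of vinegar in the frame of seasoning_caddy between -0.012 and 0.012 m and y of vinegar in the frame of seasoning_caddy between -0.0765 and -0.0495 m and z of vinegar in the frame of seasoning_caddy between -0.002 and 0.016 m and ((x of tall_spice in the frame of seasoning_caddy between -0.0145 and 0.0145 m and y of tall_spice in the frame of seasoning_caddy between -0.0055 and 0.0175 m and z of tall_spice in the frame of seasoning_caddy between -0.001 and 0.017 m and x of short_spice in the frame of seasoning_caddy between -0.0145 and 0.0145 m and y of short_spice in the frame of seasoning_caddy between 0.0575 and 0.0805 m and z of short_spice in the frame of seasoning_caddy between -0.001 and 0.017 m) or (x of tall_spice in the frame of seasoning_caddy between -0.0145 and 0.0145 m and y of tall_spice in the frame of seasoning_caddy between 0.0575 and 0.0805 m and z of tall_spice in the frame of seasoning_caddy between -0.001 and 0.017 m and x of short_spice in the frame of seasoning_caddy between -0.0145 and 0.0145 m and y of short_spice in the frame of seasoning_caddy between -0.0055 and 0.0175 m and z of short_spice in the frame of seasoning_caddy between -0.001 and 0.017 m)) and angle between each of green_cleaner, vinegar, tall_spice, short_spice's own z axis and vertical below 0.12 rad and linear speed of each of green_cleaner, vinegar, tall_spice, short_spice, soap below 0.02 m/s); the robot touches nothing.
It fails at once if a bottle is tipped or knocked over (leans more than 0.6 rad) (angle between any of green_cleaner, vinegar, tall_spice, short_spice's own z axis and vertical above 0.6 rad).
It fails at once if the mug is moved more than 30 mm (distance of mug from where it was at the start of the episode above 0.03 m).
It fails at once if the lemon is moved more than 40 mm (distance of fruit from where it was at the start of the episode above 0.04 m).
It also fails if it takes over 134 s, if anything falls off the work surface, if the arm or the gripper's body presses on something with over 40 N, if the wrist force passes 120 N, or if a joint passes its speed limit or range.

### The arm

A 7-joint arm with a two-finger parallel gripper is mounted at the origin on a cart in front of the work surface, level with it; the furniture and walls round the work are solid. World frame = base frame: x ahead of the robot, y to its left, z up, the work surface at z = 0. Lengths are in m, angles in rad, forces in N, time in s.
With the tool pointing down it reaches from about 0.4 to 0.925 m from the base axis. Payload 4.1 kg.
Tool frame: the origin (TCP) lies between the finger pads; the fingertips stand 11 mm ahead of it and the grasp point (between the pads) lies 8 mm behind it (manip.tip_extent is the distance from the TCP to the fingertips, in m); z points along the fingers, y is the line along which they close (so a half turn about z gives the same grasp; the last joint's range is limited). The gripper opens to 85 mm and grips with 20 to 120 N. Pads are 22 mm wide; open, the fingers measure 114 mm over their backs; the gripper's body (76 mm by 85 mm) begins 54 mm behind the grasp point. The pads swing forward as they close: fully open they stand 13 mm farther back than shut.
Start: joints at [1.029, 0.398, 0.045, 1.537, -0.019, 1.207, -0.051], TCP at [0.279, -0.587, 0.242] pointing down, gripper open.
Joint ranges: [-2.82, 2.82], [-0.49, 2.23], [-1.37, 1.46], [0, 2.46], [-1.36, 4.5], [0.23, 2], [-2.94, 2.94]. Speed limits (rad/s): [2.57, 2.57, 3.14, 3.14, 3.14, 3.14, 3.14].

### API

Orientations are given as a rotation vector (axis times angle).
In Python, from bench import observe, eyes, manip gives the robot as it stands. The module is installed in compiled form; this text tells all that it offers.
- The arm moves only by the tool servo_tool, never from a script. Its argument "targets" is a list of rows, each a list of 2 entries, a list of its own where there are three numbers: the shift along the tool's x, y, z in cm, then the turn about the tool's z in degrees. In form: [[[tx, ty, tz], turn], ...]. A call has 1 to 5 rows; each row is the pose to reach, as a shift and turn from the pose commanded when the call began, along the tool's axes at that moment; what a row does not reach only later rows make up. A row lasts 1/12 s, in which the tool goes at most 41.7 mm and 7.16 degrees, less where a joint would pass 70% of its speed; a pose out of reach is approached as far as the arm can. A call with a gripper value outside its range is refused whole. "jaw" is the finger opening in cm, from 0 to 8.54, set as the call begins (left out, the last holds). The fingers move at their own pace and stop on an object; "squeeze" is the grip in N (left out, the last holds). Time passes only in rows, so rows that repeat a pose let the fingers close. It gives the time, the measured TCP pose, the force, the opening and the grip force at its end, in the units of the state.
- observe(): the state, without advancing time (a new reading comes with each control period).
- eyes.grab_frame(name): name is "scene" or "top" or "wrist"; returns (picture, depth): 480x640x3 uint8, red, green, blue; 480x640 float32, m along the optical axis (not along the pixel's ray), 0 where there is no reading.
- eyes.calibration(name): a dict with "K" (3x3 intrinsics, pixels), "R" (3x3) and "t" (3): a world point X has camera coordinates R X + t. Camera axes: x right, y down, z forward; pixel columns grow to the right and rows downward; lengths in m; the calibration is good to about 2 mm. A picture is of the moment at which its call begins: read the wrist's pose just before it. calibration takes no time and is no camera call; for the wrist camera it gives the pose at the moment of the call.
- manip.hand_in(): hands the job in; it is judged then, once.
The state is a dict: "time_s": time; "q": joint angles; "joint_vel": joint speeds; "joint_torque": joint torques, N m; "ee_pos": TCP position; "eef_rot": TCP orientation; "wrist_force": force on the tool from outside, world axes, zero at the start; "moment": the same for the moment, N m; "grip_width": finger opening in m; "gripper_force": force on a finger pad.
Only numpy, scipy, OpenCV 4.12 (cv2) and the standard library are available. Lean on these libraries where they do the work, as an engineer would, in place of code of your own. Each camera call takes 0.05 s, during which the arm holds its last target. There are 200 camera calls.

## Working session

There is one attempt and no reset: what is moved stays moved. The work goes in short steps, Python scripts to look and compute and a tool call to move; the robot and the scene stay as the last step left them, time stands still between calls to the robot, and variables do not carry over. Pictures are saved under pics/ and viewed, at most 14 in all, crops included, and the job is handed in when it is done.

Besides the shell and the picture viewer there is one more tool, called after "Emit:" as a command line: name --argument value ..., lists and objects as JSON in quotes. servo_tool: Moves the arm, as the interface text tells. Its arguments: {"type":"object","properties":{"targets":{"type":"array"},"jaw":{"type":"number"},"squeeze":{"type":"number"}},"required":["targets"]}

```bash
mkdir -p pics; python3 - <<'E'
from bench import observe, eyes, manip
import cv2,numpy as np
s=observe();print(s)
for n in("scene","top"):
    p,d=eyes.grab_frame(n);c=eyes.calibration(n)
    cv2.imwrite(f"pics/{n}0.png",p[:,:,::-1]);np.savez(f"{n}0.npz",p=p,d=d,**c);print(n,c)
E
```

```text
{'time_s': 0.0, 'q': array([ 1.02900102,  0.39918316,  0.04499578,  1.53790416, -0.01868378,
        1.20694525, -0.05071645]), 'joint_vel': array([-1.88343573e-04,  1.41266482e-03, -1.15466682e-03, -6.81082000e-04,
       -6.12030609e-05,  3.41687552e-04,  5.53643164e-04]), 'joint_torque': array([-3.74988531e-04, -4.75119138e+01,  1.36455540e+00, -2.54216176e+01,
        1.14736764e-02,  9.39877471e-03, -2.75607228e-06]), 'ee_pos': array([ 0.27826463, -0.58671683,  0.24125768]), 'eef_rot': array([-3.06297645e+00, -6.89656494e-01,  9.06869746e-04]), 'wrist_force': array([-0.42870192,  0.0047932 ,  0.61095646]), 'moment': array([-0.04356954, -0.08090595,  0.018595  ]), 'gripper_force': 0.0, 'grip_width': 0.08517868159763092}
scene {'K': array([[561.74752691,   0.        , 317.4070614 ],
       [  0.        , 561.74752691, 239.47851483],
       [  0.        ,   0.        ,   1.        ]]), 'R': array([[-0.46885504, -0.88321272,  0.01049966],
       [-0.65552305,  0.33996921, -0.67432222],
       [ 0.5920004 , -0.32304214, -0.73836258]]), 't': array([0.37944136, 0.31833296, 0.98439412])}
top {'K': array([[512.82720847,   0.        , 326.05408817],
       [  0.        , 512.82720847, 244.00627754],
       [  0.        ,   0.        ,   1.        ]]), 'R': array([[-0.00690056, -0.99889271,  0.04653748],
       [-0.98164867, -0.00210248, -0.19068684],
       [ 0.19057353, -0.04699931, -0.98054719]]), 't': array([0.16146124, 0.51220929, 0.97663503])}
```

View pics/scene0.png

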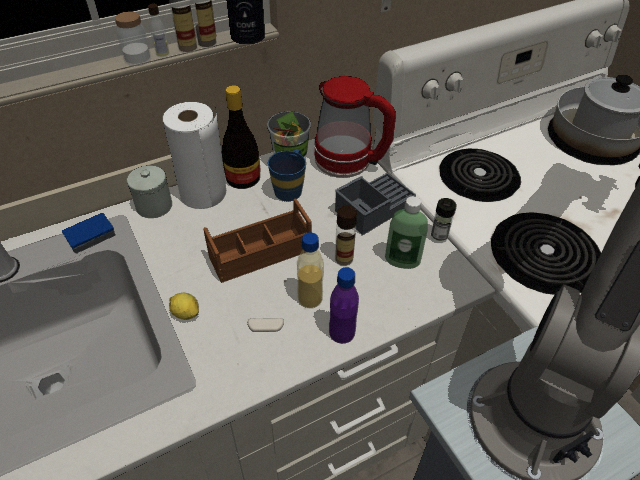

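View pics/top0.png

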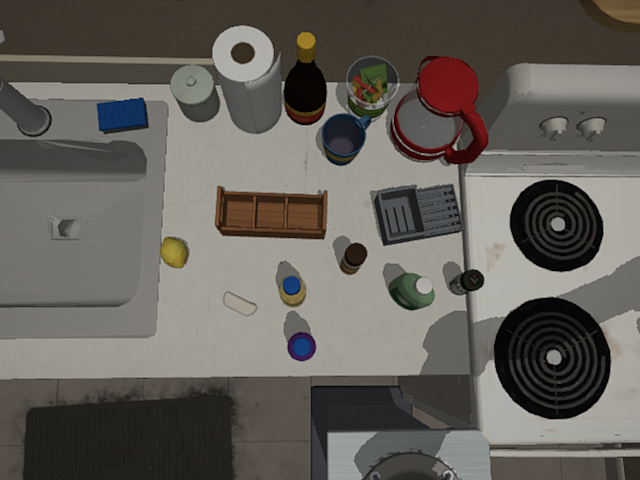

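The scene view shows:
- **Vinegar:** yellowish with a blue cap, top (291,289). The purple look-alike is at top (301,346) and is not meant.
- **Tall spice:** top (354,257). The spice jars on the window ledge, scene (185,25), are look-alikes.
- **Short spice:** top (470,281).
- **Green cleaner:** top (412,291), with its cap at (424,287).
- **Soap:** top (240,303).
- **Wooden caddy:** top (272,214), large bay apparently on the right.
- **Grey caddy:** top (418,213), deep bay on the left.

```bash
cat > h.py <<'E'
import numpy as np,cv2
def cloud(p,d,K,R,t):
    v,u=np.mgrid[:480,:640]; 
    c=np.stack([(u-K[0,2])/K[0,0]*d,(v-K[1,2])/K[1,1]*d,d],-1)
    w=(c-t)@R
    w[d==0]=np.nan
    return w
def load(n):
    z=np.load(n+".npz");return cloud(z['p'],z['d'],z['K'],z['R'],z['t']),z['p']
def circ(xy,r=None):
    from scipy.optimize import least_squares
    f=lambda q:np.hypot(*(xy-q[:2]).T)-(r if r else q[2])
    x0=[*xy.mean(0),0.02]
    s=least_squares(f,x0[:2] if r else x0,loss='soft_l1',f_scale=.002);return s.x,np.sqrt(np.mean(s.fun**2))
E
python3 - <<'E'
from h import *
for n in("scene0","top0"):
    w,p=load(n)
    z=w[...,2]
    print(n,'table z',np.nanmedian(z[(abs(w[...,0]-.5)<.05)&(abs(w[...,1]-.1)<.3)&(abs(z)<.02)]))
wt,pt=load("top0");ws,ps=load("scene0")
for nm,(u,v) in dict(vin=(291,286),purple=(301,346),tall=(354,254),short=(470,279),greencap=(424,287),soap=(240,303),mug=(343,140),lemon=(174,252),cad=(272,236),sink=(395,240)).items():
    print(nm,np.round(np.nanmedian(wt[v-1:v+2,u-1:u+2].reshape(-1,3),0),4))
P=np.vstack([wt.reshape(-1,3),ws.reshape(-1,3)]);P=P[~np.isnan(P).any(1)]
np.save("P0.npy",P)
# height map picture 1px=1mm, x .35-.85, y -.35..0.4
H=np.zeros((500,700),np.float32)
i=((.85-P[:,0])*1000).astype(int);j=((.35-P[:,1])*1000).astype(int)
m=(i>=0)&(i<500)&(j>=0)&(j<700)
np.maximum.at(H,(i[m],j[m]),P[m,2])
cv2.imwrite("pics/H0.png",cv2.applyColorMap(np.uint8(np.clip(H/.2,0,1)*255),cv2.COLORMAP_JET))
E
```

```text
scene0 table z -7.575602671502993e-05
top0 table z 0.0008672311755186296
vin [0.4131 0.2264 0.187 ]
purple [0.3142 0.2094 0.1886]
tall [0.4747 0.1152 0.1479]
short [ 0.4347 -0.1058  0.1061]
greencap [ 0.4117 -0.0009  0.1799]
soap [0.3985 0.3315 0.0122]
mug [0.7477 0.1205 0.0098]
lemon [0.4949 0.4568 0.0515]
cad [0.5335 0.2691 0.0229]
sink [0.518  0.0246 0.0667]
```

View pics/H0.png

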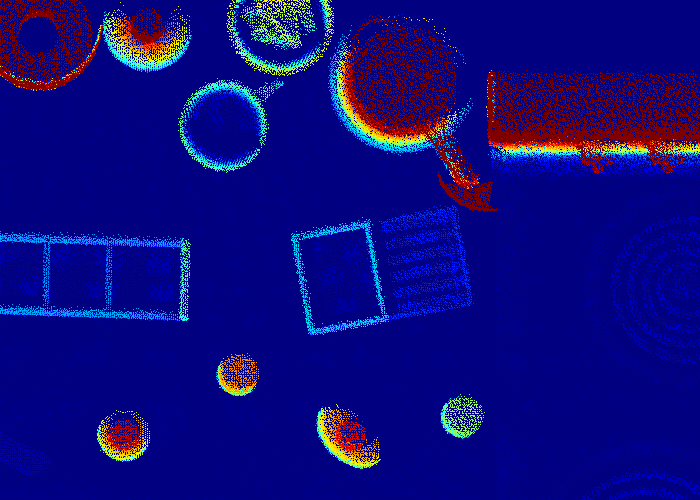

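The height map (1 px = 1 mm) shows both caddies with clear walls. The grey caddy is yawed about 10° and the wooden one slightly. The vinegar, tall spice, green and short spice stand out at H (123,435), (238,373), (350,435) and (462,415). Next I'll fit their poses.

```bash
cat >> h.py <<'E'
def rect(xy,lo=.5,dims=None):
    """robust fit: angle + extents minimizing; returns centre, size, yaw of side"""
    r=cv2.minAreaRect((xy*1000).astype(np.float32));return r
E
python3 - <<'E'
from h import *
P=np.load("P0.npy")
def near(c,r,z0,z1):
    m=(np.hypot(P[:,0]-c[0],P[:,1]-c[1])<r)&(P[:,2]>z0)&(P[:,2]<z1);return P[m]
for n,c,r,b in(("vin",(.413,.227),.026,(.02,.12)),("tall",(.4747,.114),.021,(.02,.14)),("short",(.433,-.112),.0205,(.02,.095))):
    q=near(c,.04,*b)[:,:2];print(n,'fixed',circ(q,r),'free',circ(q),len(q))
q=near((.413,.227),.03,.15,.183)[:,:2];print('vincap',circ(q,.0155))
for n,c,a,b in(("tall",(.4747,.114),.143,.155),("short",(.433,-.112),.1,.11),("gcap",(.414,-.002),.176,.19),("vincap",(.413,.227),.183,.195)):
    q=near(c,.04,a,b)[:,:2];print(n,'top',q.mean(0),cv2.minEnclosingCircle((q*1000).astype(np.float32)))
q=near((.414,-.002),.08,.02,.125)[:,:2];print('green',rect(q))
q=near((.414,-.002),.04,.15,.19)[:,:2];print('gcap',rect(q))
q=near((.3985,.3315),.05,.006,.02)[:,:2];print('soap',rect(q),q.mean(0))
def fitrect(q,sx,sy,x0):
    from scipy.optimize import least_squares
    def f(p):
        c,s=np.cos(p[2]),np.sin(p[2]);d=q-p[:2];u=d[:,0]*c+d[:,1]*s;v=-d[:,0]*s+d[:,1]*c
        return np.minimum(abs(abs(u)-sx/2),abs(abs(v)-sy/2))
    s=least_squares(f,x0,loss='soft_l1',f_scale=.001);return s.x,np.mean(s.fun**2)**.5
# wooden
m=(P[:,0]>.5)&(P[:,0]<.64)&(P[:,1]>.12)&(P[:,1]<.4)&(P[:,2]>.045)&(P[:,2]<.11);q=P[m][:,:2];print('wood',rect(q))
e=P[m&(P[:,2]>.07)];print('ends',rect(e[e[:,1]<.26][:,:2]),rect(e[e[:,1]>.26][:,:2]))
m=(P[:,0]>.5)&(P[:,0]<.68)&(P[:,1]>-.16)&(P[:,1]<.08)&(P[:,2]>.055)&(P[:,2]<.075);q=P[m][:,:2];print('deep',rect(q))
m=(P[:,0]>.48)&(P[:,0]<.68)&(P[:,1]>-.16)&(P[:,1]<.08)&(P[:,2]>.024)&(P[:,2]<.075);q=P[m][:,:2];print('sink all',rect(q))
E
```

```text
vin fixed (array([0.41745962, 0.225453  ]), np.float64(0.0012619466422730294)) free (array([0.41670215, 0.22577766, 0.02530137]), np.float64(0.001238446585837306)) 953
tall fixed (array([0.47800845, 0.11039242]), np.float64(0.0016104250443041976)) free (array([0.47688914, 0.11116828, 0.01985991]), np.float64(0.001579648404775592)) 1010
short fixed (array([ 0.4347346 , -0.11359384]), np.float64(0.0015238776646606961)) free (array([ 0.43378942, -0.11222633,  0.01908884]), np.float64(0.001459280304433724)) 704
vincap (array([0.41757811, 0.22532669]), np.float64(0.0019735105759046555))
tall top [0.47560136 0.11125098] ((476.7002868652344, 110.16973114013672), 20.942590713500977)
short top [ 0.43290658 -0.11189528] ((434.65191650390625, -112.64216613769531), 22.293010711669922)
gcap top [ 0.41428309 -0.00073026] ((414.1458740234375, -1.4665364027023315), 17.890087127685547)
vincap top [0.41482889 0.22624041] ((416.375244140625, 226.4217987060547), 16.59598731994629)
green ((408.8810119628906, 7.209194183349609), (78.29862976074219, 35.71802520751953), 38.950645446777344)
gcap ((414.4496765136719, -0.018253326416015625), (32.223350524902344, 31.38737678527832), 8.506439208984375)
soap ((399.2522277832031, 334.5496826171875), (68.24726867675781, 49.56188201904297), 34.39894104003906) [0.3960366  0.33419132]
wood ((575.5922241210938, 266.72149658203125), (213.32725524902344, 86.10008239746094), 87.93853759765625)
ends ((570.2944946289062, 164.9957733154297), (9.690055847167969, 81.53839874267578), 88.70507049560547) ((577.90869140625, 368.22674560546875), (9.873437881469727, 82.27572631835938), 88.39716339111328)
deep ((593.17431640625, -40.92010498046875), (117.78546142578125, 209.3730926513672), 21.671276092529297)
sink all ((598.0988159179688, -38.45738220214844), (137.90650939941406, 189.4637908935547), 10.774900436401367)
```

```bash
python3 - <<'E'
from h import *
from scipy.optimize import least_squares, minimize
from bench import manip
print(manip.tip_extent)
P=np.load("P0.npy");wt,pt=load("top0");ws,ps=load("scene0")
# sink: wall tops of deep bay (outer 100 x 78), centre local y=+44
m=(P[:,0]>.5)&(P[:,0]<.65)&(P[:,1]>-.06)&(P[:,1]<.08)&(P[:,2]>.058)&(P[:,2]<.074);q=P[m][:,:2]
def f(p):
    c,s=np.cos(p[2]),np.sin(p[2]);d=q-p[:2];u=d[:,0]*c+d[:,1]*s;v=-d[:,0]*s+d[:,1]*c
    return np.maximum(0,np.minimum(abs(abs(u)-.048),abs(abs(v)-.037))-.002)
r=least_squares(f,[.5725,.01,.17],loss='soft_l1',f_scale=.001)
print('deep',r.x,np.degrees(r.x[2]),'rms',np.mean(r.fun**2)**.5,len(q))
c,s=np.cos(r.x[2]),np.sin(r.x[2]);d=q-r.x[:2];u=d[:,0]*c+d[:,1]*s;v=-d[:,0]*s+d[:,1]*c
print('pct u',np.percentile(u,[1,99]),'v',np.percentile(v,[1,99]))
# green cap top
for W,n in((wt,'top'),(ws,'scene')):
    A=W.reshape(-1,3);k=(np.hypot(A[:,0]-.414,A[:,1])<.035)&(A[:,2]>.172)&(A[:,2]<.19);q2=A[k][:,:2];print('cap',n,k.sum(),rect(q2) if k.sum()>4 else '')
    k=(np.hypot(A[:,0]-.41,A[:,1])<.06)&(A[:,2]>.02)&(A[:,2]<.12);q2=A[k][:,:2];print(' body',n,k.sum(),rect(q2))
# green body fit as superellipse/rect 55x75 over all body pts
A=P[(np.hypot(P[:,0]-.41,P[:,1])<.06)&(P[:,2]>.02)&(P[:,2]<.11)][:,:2]
def g(p):
    c,s=np.cos(p[2]),np.sin(p[2]);d=A-p[:2];u=abs(d[:,0]*c+d[:,1]*s)/.0275;v=abs(-d[:,0]*s+d[:,1]*c)/.0375
    return ((u**e+v**e)**(1/e)-1)*.03
for e in(2,3,5):
  for a0 in(-1.1,-.9,-.6):
    r=least_squares(g,[.414,0,a0],loss='soft_l1',f_scale=.002);print('green',e,r.x,np.degrees(r.x[2]),r.cost)
# soap
for W,pp,n in((wt,pt,'top'),(ws,ps,'scene')):
    k=(np.hypot(W[...,0]-.397,W[...,1]-.333)<.055)&(W[...,2]>.0055)&(W[...,2]<.02);q2=W[k][:,:2]
    mu=np.median(q2,0);mu=q2.mean(0);C=np.cov((q2-mu).T);w,V=np.linalg.eigh(C);print('soap',n,k.sum(),mu,np.sqrt(w),np.degrees(np.arctan2(V[1,1],V[0,1])),rect(q2))
cr=ps[200:350,230:470];cv2.imwrite("pics/crop0.png",cv2.resize(cr,(800,500),interpolation=cv2.INTER_CUBIC)[:,:,::-1])
E
```

```text
0.011
deep [0.57189074 0.01061947 0.17958504] 10.289465111249946 rms 0.0006900669699891859 1188
pct u [-0.0516098  0.0525893] v [-0.0401876   0.04020548]
cap top 249 ((413.84271240234375, -0.6551046371459961), (28.26668930053711, 27.957759857177734), 85.26762390136719)
 body top 458 ((408.5566101074219, 6.2097930908203125), (76.06910705566406, 33.28493118286133), 37.80820846557617)
cap scene 159 ((415.5414123535156, -0.6943073272705078), (28.991331100463867, 31.17691421508789), 22.99172592163086)
 body scene 1248 ((405.70855712890625, 8.421340942382812), (77.98856353759766, 30.302927017211914), 47.758296966552734)
green 2 [ 0.41753335 -0.00242228 -0.75177016] -43.07325757981689 0.0012757547480919298
green 2 [ 0.41753371 -0.00242188 -0.75180944] -43.075507839051504 0.001275754749211364
green 2 [ 0.41753366 -0.00242194 -0.75180356] -43.075170777737334 0.0012757547478861875
green 3 [ 0.41868503 -0.0040005  -0.74695499] -42.79736857583023 0.0015996917923049173
green 3 [ 0.41868507 -0.00400046 -0.74695852] -42.797570780068696 0.0015996917942379786
green 3 [ 0.41868463 -0.00400095 -0.74691742] -42.7952159295215 0.0015996917948231711
green 5 [ 0.41896887 -0.00493408 -0.73630313] -42.187061796821936 0.003042978273035328
green 5 [ 0.4189689  -0.00493404 -0.73630537] -42.18719019318355 0.0030429782762647285
green 5 [ 0.41896778 -0.00493534 -0.73622225] -42.18242750387372 0.0030429782761215445
soap top 469 [0.39612241 0.33360866] [0.00878893 0.01932818] 61.247498051078075 ((401.38702392578125, 338.84991455078125), (75.80216979980469, 58.53704833984375), 29.991079330444336)
soap scene 406 [0.39611002 0.33516357] [0.00805053 0.01942628] 64.52927232734095 ((399.238525390625, 335.383544921875), (52.48698425292969, 76.28730773925781), 4.08425760269165)
```

View pics/crop0.png

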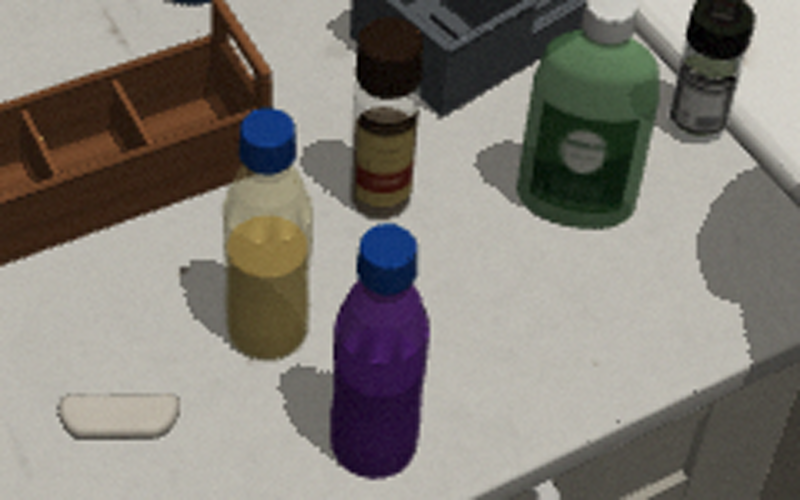

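The crop confirms the choices: vinegar yellowish at (268,240), the purple one at (385,350) not used, tall spice (388,120), green (585,110), short jar (712,65), soap (118,415). Now I'll start moving, short jar first.

```bash
cat > g.py <<'E'
import sys,numpy as np
from bench import observe
from scipy.spatial.transform import Rotation as R
def go(x,y,z,a=None):
    s=observe();p=s['ee_pos'];M=R.from_rotvec(s['eef_rot']).as_matrix()
    ya=np.degrees(np.arctan2(M[1,1],M[0,1]))
    d=M.T@(np.array([x,y,z])-p)*100
    t=0 if a is None else -((a-ya+90)%180-90)
    print('shift',np.round(d,2),'turn',round(t,1),'| at',p.round(4),'yang',round(ya,1),'tilt',round(np.degrees(np.arccos(-M[2,2])),2),'q7',round(s['q'][6],2),'w',round(s['grip_width'],4),'t',round(s['time_s'],2))
if __name__=="__main__": go(*map(float,sys.argv[1:]))
E
python3 g.py .4345 -.113 .24 -2
```

```text
shift [ 34.42 -36.11   0.2 ] turn -62.6 | at [ 0.2783 -0.5868  0.2414] yang -64.6 tilt 0.1 q7 -0.05 w 0.0856 t 0.1
```

Emit:
servo_tool --targets '[[[2.7, -2.8, 0], 0], [[5.4, -5.6, 0], 0], [[8.1, -8.4, 0], 0], [[10.8, -11.2, 0], 0], [[13.5, -14, 0], 0]]' --jaw 8.5

```text
time_s: 0.52
ee_pos: [0.3406, -0.4009, 0.2419]
eef_rot: [-3.064, -0.689, 0.001]
wrist_force: [1.3, -0.5, 0.4]
grip_width: 0.0852
gripper_force: 0.0
```

Emit:
servo_tool --targets '[[[2.7, -2.8, 0], -7], [[5.4, -5.6, 0], -14], [[8.1, -8.4, 0], -21], [[10.8, -11.2, 0], -28], [[13.5, -14, 0], -35]]'

```text
time_s: 0.93
ee_pos: [0.4024, -0.2167, 0.2421]
eef_rot: [2.711, 1.588, -0.0]
wrist_force: [2.2, 0.1, 0.7]
grip_width: 0.0849
gripper_force: 0.0
```

```bash
python3 g.py .4345 -.113 .21 -2
```

```text
shift [10.61 -2.27  3.21] turn -27.3 | at [ 0.4024 -0.2167  0.2421] yang -29.3 tilt 0.02 q7 -0.13 w 0.0849 t 0.93
```

Emit:
servo_tool --targets '[[[3, -0.6, 0.5], -7], [[6, -1.2, 1], -14], [[9, -1.8, 2], -21], [[10.6, -2.3, 3], -27], [[10.6, -2.3, 3], -27.3]]'

```text
time_s: 1.35
ee_pos: [0.4344, -0.1104, 0.2105]
eef_rot: [-2.252, -2.185, 0.001]
wrist_force: [-0.8, -0.3, 0.1]
grip_width: 0.0853
gripper_force: 0.0
```

```bash
python3 - <<'E'
from bench import *
import cv2,numpy as np
from h import *
from g import go
c=eyes.calibration("wrist");p,d=eyes.grab_frame("wrist")
w=cloud(p,d,**{k:c[k] for k in"KRt"})
A=w.reshape(-1,3);k=(np.hypot(A[:,0]-.4345,A[:,1]+.113)<.05)&(A[:,2]>.09)&(A[:,2]<.115)
q=A[k][:,:2];print(k.sum(),cv2.minEnclosingCircle((q*1000).astype(np.float32)),q.mean(0),np.median(A[k][:,2]))
cv2.imwrite("pics/w1.png",p[:,:,::-1])
go(.4345,-.113,.078,-2)
E
```

```text
3817 ((433.3624572753906, -111.27928924560547), 20.45395851135254) [ 0.43356073 -0.10919987] 0.10592118322660146
shift [ 0.    0.05 13.32] turn -0.1 | at [ 0.4343 -0.1131  0.2112] yang -2.1 tilt 0.15 q7 0.09 w 0.0848 t 1.4
```

View pics/w1.png

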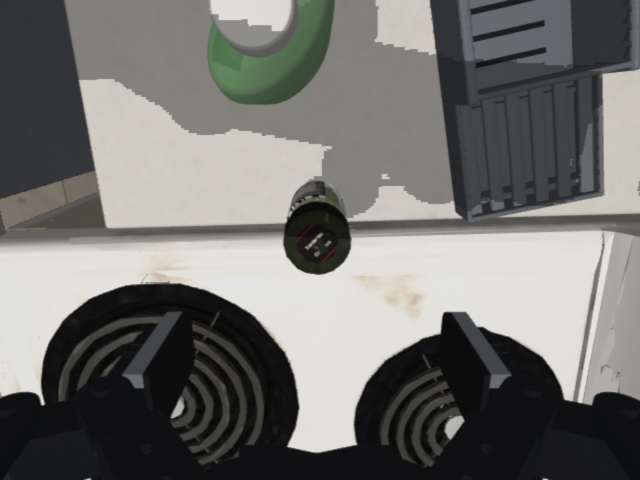

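The wrist view shows the short jar at (317,240) between the open fingers, clear of everything else. Descending to grip it.

Emit:
servo_tool --targets '[[[0.15, 0, 3.5], 0], [[0.15, 0, 7], 0], [[0.15, 0, 10.5], 0], [[0.15, 0, 13.3], 0], [[0.15, 0, 13.3], 0]]'

```text
time_s: 1.82
ee_pos: [0.4303, -0.1143, 0.0749]
eef_rot: [-2.263, -2.166, 0.01]
wrist_force: [-1.0, -0.1, -0.7]
grip_width: 0.085
gripper_force: 0.0
```

Emit:
servo_tool --targets '[[[0, 0, 0], 0], [[0, 0, 0], 0], [[0, 0, 0], 0], [[0, 0, 0], 0], [[0, 0, 0], 0]]' --jaw 3 --squeeze 35

```text
time_s: 2.23
ee_pos: [0.4364, -0.1143, 0.0813]
eef_rot: [2.264, 2.173, 0.002]
wrist_force: [-0.4, -0.8, 6.2]
grip_width: 0.0399
gripper_force: 34.8
```

Emit:
servo_tool --targets '[[[0, 0, 0], 0], [[0, 0, 0], 0], [[0, 0, 0], 0]]'

```text
time_s: 2.48
ee_pos: [0.4364, -0.1142, 0.0813]
eef_rot: [2.264, 2.173, 0.002]
wrist_force: [-1.8, -0.8, 7.0]
grip_width: 0.0401
gripper_force: 34.8
```

```bash
python3 g.py .5772 .3356 .22 -2
```

```text
shift [ 45.5   12.27 -13.9 ] turn -0.4 | at [ 0.4364 -0.1142  0.0813] yang -2.4 tilt 0.21 q7 -0.01 w 0.0401 t 2.48
```

Emit:
servo_tool --targets '[[[0, 0, -2], 0], [[0, 0, -5.5], 0], [[0, 0.5, -9], 0], [[0.5, 2, -12], 0], [[2, 4, -14], 0]]'

```text
time_s: 2.9
ee_pos: [0.4763, -0.0979, 0.2236]
eef_rot: [2.267, 2.166, 0.001]
wrist_force: [1.1, -0.2, -2.5]
grip_width: 0.04
gripper_force: 35.9
```

Emit:
servo_tool --targets '[[[2.5, 2, 0], 0], [[5.5, 4, 0], 0], [[9, 6, 0], 0], [[12.5, 8, 0], 0], [[16, 9, 0], 0]]'

```text
time_s: 3.32
ee_pos: [0.5744, 0.0622, 0.2205]
eef_rot: [2.266, 2.173, 0.004]
wrist_force: [0.6, -0.9, -1.5]
grip_width: 0.0398
gripper_force: 35.9
```

Emit:
servo_tool --targets '[[[3.8, 0, 0], 0], [[7.7, 0, 0], 0], [[11.6, 0, 0], 0], [[15.5, 0, 0], 0], [[19, 0, 0], 0]]'

```text
time_s: 3.73
ee_pos: [0.5796, 0.2534, 0.2204]
eef_rot: [2.265, 2.176, 0.002]
wrist_force: [-0.3, 0.9, -1.1]
grip_width: 0.0401
gripper_force: 35.9
```

```bash
python3 g.py .5772 .3356 .15 -2
```

```text
shift [ 8.19 -0.57  7.04] turn -0.3 | at [0.5796 0.2534 0.2204] yang -2.3 tilt 0.09 q7 -0.71 w 0.0401 t 3.73
```

Emit:
servo_tool --targets '[[[3.8, -0.3, 0], 0], [[7, -0.6, 0], 0], [[8, -0.6, 0], 0], [[8, -0.6, 2], 0], [[8, -0.6, 4], 0]]'

```text
time_s: 4.15
ee_pos: [0.5776, 0.3332, 0.1811]
eef_rot: [2.263, 2.178, 0.007]
wrist_force: [0.2, -0.5, -2.3]
grip_width: 0.04
gripper_force: 36.0
```

```bash
python3 g.py .5772 .333 .0900 -2
```

```text
shift [-0.04 -0.07  9.11] turn -0.2 | at [0.5776 0.3332 0.1811] yang -2.2 tilt 0.26 q7 -0.85 w 0.04 t 4.15
```

Emit:
servo_tool --targets '[[[0, 0, 2.5], 0], [[0, 0, 5], 0], [[0, 0, 7.5], 0], [[0, 0, 8.6], 0], [[0, 0, 8.6], 0]]'

```text
time_s: 4.57
ee_pos: [0.5757, 0.3295, 0.0912]
eef_rot: [-2.266, -2.175, 0.008]
wrist_force: [-0.8, -0.2, -1.5]
grip_width: 0.0398
gripper_force: 35.8
```

Emit:
servo_tool --targets '[[[0, 0, 0.1], 0], [[0, 0, 0.2], 0], [[0, 0, 0.2], 0]]'

```text
time_s: 4.82
ee_pos: [0.5782, 0.3315, 0.093]
eef_rot: [2.266, 2.175, 0.004]
wrist_force: [-0.6, 0.8, -1.7]
grip_width: 0.0399
gripper_force: 35.8
```

Emit:
servo_tool --targets '[[[0, 0, 0.2], 0], [[0, 0, 0.4], 0], [[0, 0, 0.4], 0]]'

```text
time_s: 5.07
ee_pos: [0.5777, 0.3316, 0.0889]
eef_rot: [2.266, 2.175, 0.003]
wrist_force: [-0.9, -0.6, 4.8]
grip_width: 0.0396
gripper_force: 35.2
```

Emit:
servo_tool --targets '[[[0, 0, 0], 0], [[0, 0, 0], 0], [[0, 0, 0], 0], [[0, 0, 0], 0]]' --jaw 7.5

```text
time_s: 5.4
ee_pos: [0.5772, 0.3309, 0.0872]
eef_rot: [2.266, 2.176, -0.0]
wrist_force: [0.2, 1.5, -0.5]
grip_width: 0.0752
gripper_force: 0.0
```

```bash
python3 g.py .477 .111 .25 -2
```

```text
shift [-22.38  -9.11 -16.28] turn -0.3 | at [0.5772 0.3309 0.0872] yang -2.3 tilt 0.01 q7 -0.89 w 0.0752 t 5.4
```

Emit:
servo_tool --targets '[[[0, 0, -3], 0], [[0, 0, -7], 0], [[0, 0, -11], 0], [[-1, 0, -14.5], 0], [[-4, 0, -16.3], 0]]'

```text
time_s: 5.82
ee_pos: [0.5753, 0.2978, 0.2558]
eef_rot: [-2.256, -2.183, -0.016]
wrist_force: [0.5, 0.5, 1.4]
grip_width: 0.0751
gripper_force: 0.0
```

Emit:
servo_tool --targets '[[[-3.6, -1.5, 0], 0], [[-7.2, -3.2, 0], 0], [[-10.8, -5, 0], 0], [[-14.5, -7, 0], 0], [[-18.2, -9, 0], 0]]' --jaw 8.5

```text
time_s: 6.23
ee_pos: [0.4774, 0.1119, 0.2501]
eef_rot: [2.266, 2.176, -0.0]
wrist_force: [0.5, -0.9, 0.3]
grip_width: 0.085
gripper_force: 0.0
```

```bash
cat > see.py <<'E'
import sys,cv2,numpy as np
from bench import *
from h import *
def top(x,y,h,r=.05,cam="wrist",save=None,band=.01):
    c=eyes.calibration(cam);p,d=eyes.grab_frame(cam)
    A=cloud(p,d,c["K"],c["R"],c["t"]).reshape(-1,3)
    k=(np.hypot(A[:,0]-x,A[:,1]-y)<r)&(abs(A[:,2]-h)<band);q=A[k][:,:2]
    if save: cv2.imwrite(f"pics/{save}.png",p[:,:,::-1])
    print(k.sum(),'circ',cv2.minEnclosingCircle((q*1000).astype(np.float32)),'mean',q.mean(0).round(4),'z',np.median(A[k][:,2]).round(4));return A
E
python3 - <<'E'
from see import *;from g import go
top(.477,.111,.150)
top(.5772,.3335,.113)
go(.477,.111,.12,-2)
E
```

```text
3475 circ ((476.14263916015625, 112.89287567138672), 19.737953186035156) mean [0.4762 0.1145] z 0.1485
0 circ ((0.0, 0.0), 0.0) mean [nan nan] z nan
shift [ 0.57  0.14 12.94] turn -0.9 | at [0.4757 0.1062 0.2495] yang -2.9 tilt 0.4 q7 -0.43 w 0.0847 t 6.33see.py:9: RuntimeWarning: Mean of empty slice.
  print(k.sum(),'circ',cv2.minEnclosingCircle((q*1000).astype(np.float32)),'mean',q.mean(0).round(4),'z',np.median(A[k][:,2]).round(4));return A
  ret = um.true_divide(
  return _methods._mean(a, axis=axis, dtype=dtype,
  ret = ret.dtype.type(ret / rcount)
```

Emit:
servo_tool --targets '[[[0, 0, 0], 0], [[0, 0, 0], 0], [[0, 0, 0], 0]]'

```text
time_s: 6.58
ee_pos: [0.4791, 0.1151, 0.2505]
eef_rot: [-2.263, -2.178, -0.002]
wrist_force: [0.5, -0.6, 0.1]
grip_width: 0.0847
gripper_force: 0.0
```

```bash
python3 g.py .4765 .112 .118 -2
```

```text
shift [-0.33 -0.26 13.25] turn -0.2 | at [0.4791 0.1151 0.2505] yang -2.2 tilt 0.07 q7 -0.43 w 0.0847 t 6.58
```

Emit:
servo_tool --targets '[[[0, -0.1, 2], 0], [[0, -0.1, 5.5], 0], [[0, -0.1, 9], 0], [[0, -0.1, 12], 0], [[0, -0.1, 13.2], 0]]'

```text
time_s: 7.0
ee_pos: [0.4752, 0.1144, 0.1142]
eef_rot: [-2.26, -2.176, 0.008]
wrist_force: [-0.7, 0.2, 0.4]
grip_width: 0.085
gripper_force: 0.0
```

Emit:
servo_tool --targets '[[[0, 0, 0], 0], [[0, 0, 0], 0], [[0, 0, 0], 0], [[0, 0, 0], 0], [[0, 0, 0], 0]]' --jaw 3

```text
time_s: 7.42
ee_pos: [0.4786, 0.1143, 0.1198]
eef_rot: [2.265, 2.175, 0.004]
wrist_force: [-0.4, 1.2, 4.0]
grip_width: 0.0403
gripper_force: 35.1
```

Emit:
servo_tool --targets '[[[0, 0, 0], 0], [[0, 0, 0], 0], [[0, 0, 0], 0]]'

```text
time_s: 7.67
ee_pos: [0.4786, 0.1143, 0.1198]
eef_rot: [2.265, 2.175, 0.004]
wrist_force: [-1.5, 1.4, 6.8]
grip_width: 0.0401
gripper_force: 35.3
```

```bash
python3 g.py .575 .2726 .25 -2
```

```text
shift [ 16.22   9.03 -12.98] turn -0.3 | at [0.4786 0.1143 0.1198] yang -2.3 tilt 0.16 q7 -0.53 w 0.0401 t 7.67
```

Emit:
servo_tool --targets '[[[0, 0, -2], 0], [[0, 0, -5], 0], [[0, 0, -8.5], 0], [[0.5, 0.3, -11.5], 0], [[2, 1, -12.5], 0]]'

```text
time_s: 8.08
ee_pos: [0.4905, 0.1314, 0.248]
eef_rot: [2.266, 2.167, 0.007]
wrist_force: [1.2, -0.2, -1.1]
grip_width: 0.0406
gripper_force: 36.4
```

Emit:
servo_tool --targets '[[[3, 2, 0], 0], [[6.5, 4, 0], 0], [[10, 6, 0], 0], [[13, 7.6, 0], 0], [[14.3, 8.1, 0], 0]]'

```text
time_s: 8.5
ee_pos: [0.5764, 0.2774, 0.2429]
eef_rot: [-2.261, -2.178, -0.006]
wrist_force: [-0.1, 0.2, -1.7]
grip_width: 0.04
gripper_force: 36.3
```

Emit:
servo_tool --targets '[[[0, 0, 0], 0], [[0, 0, 0], 0], [[0, 0, 1], 0], [[0, 0, 2], 0], [[0, 0, 2], 0]]'

```text
time_s: 8.92
ee_pos: [0.5737, 0.2698, 0.2203]
eef_rot: [-2.268, -2.174, 0.009]
wrist_force: [0.1, 0.2, -2.4]
grip_width: 0.0405
gripper_force: 36.4
```

```bash
python3 g.py .575 .274 .1278 -2
```

```text
shift [0.46 0.14 9.24] turn -0.4 | at [0.5737 0.2698 0.2203] yang -2.4 tilt 0.32 q7 -0.75 w 0.0405 t 8.92
```

Emit:
servo_tool --targets '[[[0, 0, 2], 0], [[0, 0, 4.5], 0], [[0, 0, 7], 0], [[0, 0, 8.4], 0], [[0, 0, 8.8], 0]]'

```text
time_s: 9.33
ee_pos: [0.5733, 0.2704, 0.132]
eef_rot: [-2.266, -2.174, 0.01]
wrist_force: [-0.8, -0.8, -2.1]
grip_width: 0.0405
gripper_force: 36.4
```

Emit:
servo_tool --targets '[[[0, 0, 0], 0], [[0, 0, 0], 0], [[0, 0, 0], 0], [[0, 0, 0], 0]]'

```text
time_s: 9.67
ee_pos: [0.576, 0.2733, 0.1369]
eef_rot: [2.265, 2.175, 0.004]
wrist_force: [-0.1, -0.5, -2.0]
grip_width: 0.0404
gripper_force: 36.4
```

```bash
python3 g.py .575 .274 .1278 -2
```

```text
shift [ 0.06 -0.11  0.91] turn -0.3 | at [0.576  0.2733 0.1369] yang -2.3 tilt 0.16 q7 -0.79 w 0.0404 t 9.67
```

Emit:
servo_tool --targets '[[[0, -0.1, 0.4], 0], [[0, -0.1, 0.8], 0], [[0, -0.1, 0.9], 0], [[0, -0.1, 0.9], 0], [[0, -0.1, 0.9], 0]]'

```text
time_s: 10.08
ee_pos: [0.574, 0.2734, 0.1277]
eef_rot: [2.266, 2.176, 0.001]
wrist_force: [-1.8, -0.5, 5.6]
grip_width: 0.04
gripper_force: 36.6
```

Emit:
servo_tool --targets '[[[0, 0, 0], 0], [[0, 0, 0], 0], [[0, 0, 0], 0], [[0, 0, 0], 0], [[0, 0, 0], 0]]' --jaw 7

```text
time_s: 10.5
ee_pos: [0.5741, 0.2726, 0.126]
eef_rot: [2.266, 2.176, -0.0]
wrist_force: [-0.1, 0.7, 0.3]
grip_width: 0.0699
gripper_force: 0.0
```

```bash
python3 g.py .4165 .226 .28 -2
```

```text
shift [ -5.3  -15.56 -15.39] turn -0.3 | at [0.5741 0.2726 0.126 ] yang -2.3 tilt 0.02 q7 -0.8 w 0.0699 t 10.5
```

Emit:
servo_tool --targets '[[[0, 0, -3], 0], [[0, 0, -6.5], 0], [[0, 0, -10], 0], [[0, 0, -13.5], 0], [[0, 0, -15.4], 0]]'

```text
time_s: 10.92
ee_pos: [0.5753, 0.2738, 0.285]
eef_rot: [2.265, 2.175, 0.009]
wrist_force: [0.7, 0.4, 0.6]
grip_width: 0.0701
gripper_force: 0.0
```

Emit:
servo_tool --targets '[[[-1.3, -3.8, 0], 0], [[-2.6, -7.6, 0], 0], [[-3.9, -11.4, 0], 0], [[-5, -14.6, 0], 0], [[-5.3, -15.5, 0], 0]]' --jaw 7

```text
time_s: 11.33
ee_pos: [0.4124, 0.2249, 0.2799]
eef_rot: [2.263, 2.177, -0.006]
wrist_force: [-0.3, 0.2, -0.3]
grip_width: 0.0702
gripper_force: 0.0
```

Emit:
servo_tool --targets '[[[0, 0, 0], 0], [[0, 0, 0], 0], [[0, 0, 0], 0], [[0, 0, 0], 0], [[0, 0, 0], 0]]'

```text
time_s: 11.75
ee_pos: [0.4181, 0.2264, 0.2801]
eef_rot: [-2.266, -2.175, -0.0]
wrist_force: [0.6, 0.7, -0.2]
grip_width: 0.0701
gripper_force: 0.0
```

```bash
python3 - <<'E'
from see import *;from g import go
top(.4165,.226,.188,.03)
go(.4165,.226,.159,-2)
E
```

```text
2290 circ ((415.0682373046875, 227.92535400390625), 15.404415130615234) mean [0.4151 0.2295] z 0.1869
shift [-0.05 -0.13 12.1 ] turn -0.3 | at [0.4179 0.2264 0.28  ] yang -2.3 tilt 0.06 q7 -0.67 w 0.07 t 11.8
```

Emit:
servo_tool --targets '[[[0.1, -0.2, 2], 0], [[0.1, -0.2, 5.5], 0], [[0.1, -0.2, 9], 0], [[0.1, -0.2, 11.4], 0], [[0.1, -0.2, 12.1], 0]]'

```text
time_s: 12.22
ee_pos: [0.413, 0.2257, 0.1553]
eef_rot: [-2.264, -2.174, 0.011]
wrist_force: [-0.4, -0.1, -0.6]
grip_width: 0.0699
gripper_force: 0.0
```

Emit:
servo_tool --targets '[[[0, 0, 0], 0], [[0, 0, 0], 0], [[0, 0, 0], 0], [[0, 0, 0], 0], [[0, 0, 0], 0]]' --jaw 2 --squeeze 45

```text
time_s: 12.63
ee_pos: [0.4163, 0.2281, 0.1612]
eef_rot: [2.265, 2.175, 0.005]
wrist_force: [-1.3, -0.0, 5.9]
grip_width: 0.0297
gripper_force: 44.9
```

Emit:
servo_tool --targets '[[[0, 0, 0], 0], [[0, 0, 0], 0], [[0, 0, 0], 0]]'

```text
time_s: 12.88
ee_pos: [0.4163, 0.2281, 0.1612]
eef_rot: [2.265, 2.175, 0.005]
wrist_force: [-0.8, -0.7, 6.9]
grip_width: 0.0298
gripper_force: 45.0
```

```bash
python3 g.py .5726 .2036 .28 -2
```

```text
shift [ -1.79  15.76 -11.83] turn -0.3 | at [0.4163 0.2281 0.1612] yang -2.3 tilt 0.21 q7 -0.78 w 0.0298 t 12.88
```

Emit:
servo_tool --targets '[[[0, 0, -2], 0], [[0, 0, -5], 0], [[0, 0, -8.5], 0], [[0, 0, -11], 0], [[0, 0, -12], 0]]'

```text
time_s: 13.3
ee_pos: [0.4167, 0.2282, 0.2831]
eef_rot: [2.264, 2.174, 0.01]
wrist_force: [-0.2, 0.4, -2.2]
grip_width: 0.0301
gripper_force: 45.8
```

Emit:
servo_tool --targets '[[[-1.8, 3, 0], 0], [[-1.8, 6.5, 0], 0], [[-1.8, 10, 0], 0], [[-1.8, 13.5, 0], 0], [[-1.8, 15.8, 0], 0]]'

```text
time_s: 13.72
ee_pos: [0.5751, 0.2009, 0.2772]
eef_rot: [2.268, 2.173, -0.002]
wrist_force: [0.1, -0.6, -2.7]
grip_width: 0.0302
gripper_force: 45.7
```

Emit:
servo_tool --targets '[[[0, 0, 0], 0], [[0, 0, 0], 0], [[0, 0, 0], 0], [[0, 0, 0.5], 0], [[0, 0, 0.5], 0]]'

```text
time_s: 14.13
ee_pos: [0.5707, 0.2029, 0.2732]
eef_rot: [-2.264, -2.177, 0.003]
wrist_force: [-0.1, 0.0, -3.8]
grip_width: 0.03
gripper_force: 46.0
```

```bash
python3 - <<'E'
from see import *;from g import go
p,d=eyes.grab_frame("top");cv2.imwrite("pics/t2.png",cv2.resize(p[160:300,200:400],(800,560),interpolation=cv2.INTER_CUBIC)[:,:,::-1])
go(.5726,.2036,.1692,-2)
E
```

```text
shift [ 0.1   0.17 10.44] turn -0.3 | at [0.571  0.2028 0.2736] yang -2.3 tilt 0.1 q7 -0.61 w 0.0301 t 14.18
```

View pics/t2.png

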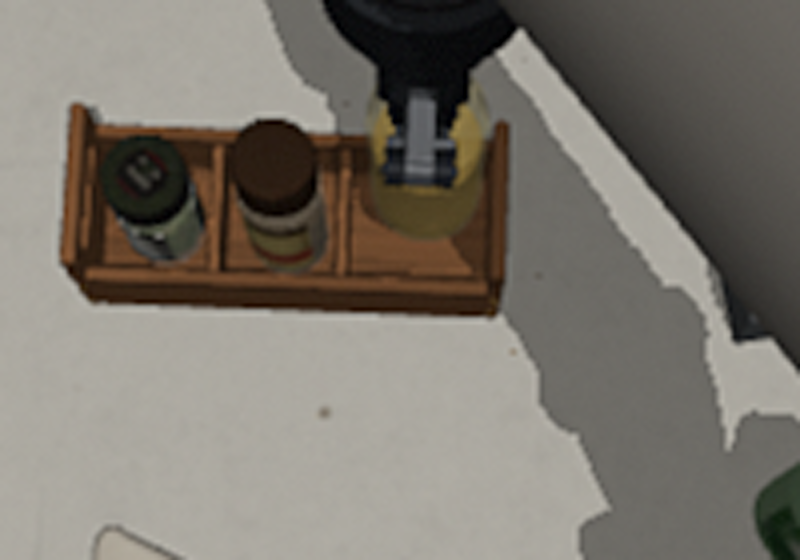

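Both spices stand in their small bays, jar at (150,200) and tall at (280,200). The vinegar hangs over the large bay at (430,170). Lowering it.

Emit:
servo_tool --targets '[[[0, 0, 2], 0], [[0, 0, 5], 0], [[0, 0, 8], 0], [[0, 0, 9.6], 0], [[0, 0, 10], 0]]'

```text
time_s: 14.6
ee_pos: [0.5695, 0.2014, 0.1707]
eef_rot: [-2.264, -2.175, 0.01]
wrist_force: [-0.4, 0.0, -2.3]
grip_width: 0.0299
gripper_force: 45.9
```

Emit:
servo_tool --targets '[[[0, 0, 0], 0], [[0, 0, 0], 0], [[0, 0, 0], 0], [[0, 0, 0], 0]]'

```text
time_s: 14.93
ee_pos: [0.5734, 0.2034, 0.1762]
eef_rot: [2.265, 2.175, 0.005]
wrist_force: [-0.8, -0.1, -2.6]
grip_width: 0.0301
gripper_force: 45.9
```

```bash
python3 g.py .5726 .2036 .1692 -2
```

```text
shift [ 0.02 -0.08  0.7 ] turn -0.3 | at [0.5734 0.2034 0.1762] yang -2.3 tilt 0.2 q7 -0.66 w 0.0301 t 14.93
```

Emit:
servo_tool --targets '[[[0, 0, 0.3], 0], [[0, 0, 0.6], 0], [[0, 0, 0.8], 0], [[0, 0, 0.8], 0], [[0, 0, 0.8], 0]]'

```text
time_s: 15.35
ee_pos: [0.5732, 0.2034, 0.1693]
eef_rot: [2.265, 2.175, 0.004]
wrist_force: [-3.0, -1.4, 9.4]
grip_width: 0.0299
gripper_force: 47.6
```

Emit:
servo_tool --targets '[[[0, 0, 0], 0], [[0, 0, 0], 0], [[0, 0, 0], 0], [[0, 0, 0], 0], [[0, 0, 0], 0]]' --jaw 6

```text
time_s: 15.77
ee_pos: [0.5723, 0.2027, 0.1661]
eef_rot: [-2.266, -2.176, 0.0]
wrist_force: [-0.4, -0.3, 0.5]
grip_width: 0.0604
gripper_force: 0.0
```

```bash
python3 g.py .396 .334 .28 -27
```

```text
shift [ 12.4  -18.15 -11.39] turn 24.7 | at [0.5723 0.2027 0.1661] yang -2.3 tilt 0.01 q7 -0.66 w 0.0604 t 15.77
```

Emit:
servo_tool --targets '[[[0, 0, -2], 0], [[0, 0, -5], 0], [[0, 0, -8], 0], [[0, -1, -10], 0], [[0.5, -3, -11], 0]]'

```text
time_s: 16.18
ee_pos: [0.5455, 0.2081, 0.2792]
eef_rot: [2.268, 2.17, 0.008]
wrist_force: [-0.1, 1.0, 0.3]
grip_width: 0.0601
gripper_force: 0.0
```

Emit:
servo_tool --targets '[[[2.3, -3, 0], 6], [[4.6, -6, 1], 12], [[7, -9.2, 3], 18], [[9.4, -12.2, 6], 24], [[11.8, -15, 9], 24.7]]' --jaw 6.5

```text
time_s: 16.6
ee_pos: [0.4054, 0.3258, 0.1963]
eef_rot: [2.682, 1.636, 0.004]
wrist_force: [0.5, 0.6, 0.6]
grip_width: 0.0648
gripper_force: 0.0
```

Emit:
servo_tool --targets '[[[0, 0, 2], 0], [[0, 0, 3], 0], [[0, 0, 3], 0], [[0, 0, 3], 0], [[0, 0, 3], 0]]'

```text
time_s: 17.02
ee_pos: [0.4085, 0.3243, 0.1674]
eef_rot: [2.681, 1.637, 0.003]
wrist_force: [-0.1, 0.7, -0.2]
grip_width: 0.0648
gripper_force: 0.0
```

```bash
python3 - <<'E'
from see import *;from g import go
c=eyes.calibration("wrist");p,d=eyes.grab_frame("wrist");W=cloud(p,d,c["K"],c["R"],c["t"])
k=(np.hypot(W[...,0]-.397,W[...,1]-.334)<.06)&(W[...,2]>.005)&(W[...,2]<.02)
k=cv2.morphologyEx(k.astype(np.uint8),cv2.MORPH_OPEN,np.ones((5,5)))>0
q=W[k][:,:2];print(k.sum(),rect(q),q.mean(0),W[k][:,2].max(), 'table',np.nanmedian(W[...,2][(abs(W[...,2])<.004)]))
mu=q.mean(0);w,V=np.linalg.eigh(np.cov(q.T));print(np.degrees(np.arctan2(V[1,1],V[0,1])))
cv2.imwrite("pics/w3.png",p[:,:,::-1])
go(.396,.334,.02,-27)
E
```

```text
3570 ((396.1197814941406, 337.1275939941406), (70.6514663696289, 28.456661224365234), 62.768646240234375) [0.39769437 0.33815685] 0.01423096190164928 table 0.0008723183302118257
62.71969143932324
shift [ 0.25 -1.56 14.75] turn -0.2 | at [0.4084 0.3244 0.1675] yang -27.2 tilt 0.15 q7 -1.4 w 0.065 t 17.07
```

View pics/w3.png

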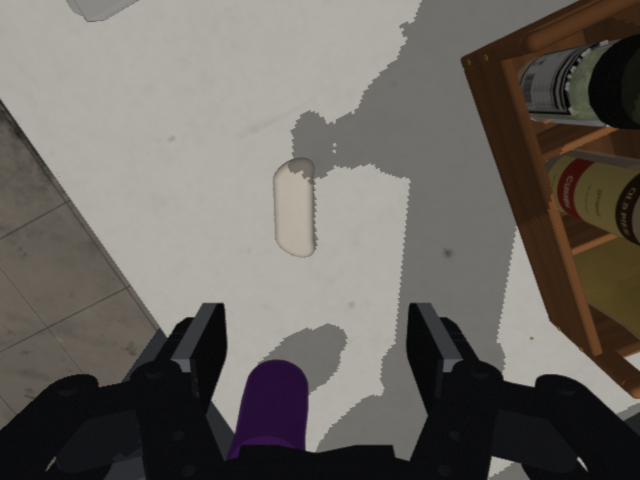

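The wrist view shows the soap at (295,207), long axis vertical in the image, as predicted. Going down over it, then probing the table gently with force.

Emit:
servo_tool --targets '[[[0.2, -0.8, 2], 0], [[0.4, -1.6, 5], 0], [[0.4, -1.6, 8], 0], [[0.4, -1.6, 11], 0], [[0.4, -1.6, 12], 0]]' --jaw 5.4

```text
time_s: 17.48
ee_pos: [0.3936, 0.3334, 0.0437]
eef_rot: [2.679, 1.638, -0.007]
wrist_force: [-0.6, -0.4, 0.0]
grip_width: 0.0536
gripper_force: 0.0
```

Emit:
servo_tool --targets '[[[0, 0, 0.5], 0], [[0, 0, 1], 0], [[0, 0, 1.5], 0], [[0, 0, 1.8], 0], [[0, 0, 1.8], 0]]'

```text
time_s: 17.9
ee_pos: [0.3947, 0.3356, 0.0288]
eef_rot: [2.679, 1.64, 0.002]
wrist_force: [0.1, -0.6, 1.0]
grip_width: 0.0541
gripper_force: 0.0
```

Emit:
servo_tool --targets '[[[0, 0, 0], 0], [[0, 0, 0], 0], [[0, 0, 0], 0]]'

```text
time_s: 18.15
ee_pos: [0.3945, 0.3356, 0.0288]
eef_rot: [2.679, 1.641, 0.002]
wrist_force: [-0.0, 0.5, -0.2]
grip_width: 0.0539
gripper_force: 0.0
```

```bash
python3 g.py .396 .336 .015 -27.2
```

```text
shift [0.1  0.12 1.38] turn 0.2 | at [0.3945 0.3356 0.0288] yang -27.0 tilt 0.06 q7 -1.58 w 0.0539 t 18.15
```

Emit:
servo_tool --targets '[[[0.1, 0.1, 0.4], 0], [[0.1, 0.1, 0.8], 0], [[0.1, 0.1, 1.1], 0], [[0.1, 0.1, 1.3], 0], [[0.1, 0.1, 1.3], 0]]'

```text
time_s: 18.57
ee_pos: [0.3951, 0.3354, 0.0145]
eef_rot: [2.679, 1.641, -0.002]
wrist_force: [-0.7, -0.1, 0.8]
grip_width: 0.054
gripper_force: 0.0
```

Emit:
servo_tool --targets '[[[0, 0, 0.1], 0], [[0, 0, 0.2], 0], [[0, 0, 0.3], 0], [[0, 0, 0.3], 0]]'

```text
time_s: 18.9
ee_pos: [0.3954, 0.3358, 0.0121]
eef_rot: [2.679, 1.641, -0.0]
wrist_force: [-0.5, 0.3, -0.2]
grip_width: 0.0543
gripper_force: 0.0
```

Emit:
servo_tool --targets '[[[0, 0, 0], 0], [[0, 0, 0], 0], [[0, 0, 0], 0], [[0, 0, 0], 0], [[0, 0, 0], 0]]' --jaw 1 --squeeze 25

```text
time_s: 19.32
ee_pos: [0.3956, 0.3359, 0.0125]
eef_rot: [2.679, 1.641, 0.001]
wrist_force: [-1.1, -1.2, 2.5]
grip_width: 0.0273
gripper_force: 24.9
```

Emit:
servo_tool --targets '[[[0, 0, 0], 0], [[0, 0, 0], 0], [[0, 0, 0], 0]]'

```text
time_s: 19.57
ee_pos: [0.3956, 0.3359, 0.0125]
eef_rot: [2.679, 1.641, 0.0]
wrist_force: [-0.4, -0.4, 5.0]
grip_width: 0.0273
gripper_force: 25.0
```

Emit:
servo_tool --targets '[[[0, 0, -0.5], 0], [[0, 0, -1.5], 0], [[0, 0, -3], 0], [[0, 0, -5], 0], [[0, 0, -6], 0]]'

```text
time_s: 19.98
ee_pos: [0.3962, 0.3367, 0.0746]
eef_rot: [-2.679, -1.641, -0.005]
wrist_force: [0.3, 0.9, -0.5]
grip_width: 0.0275
gripper_force: 24.8
```

Emit:
servo_tool --targets '[[[0, 0, -3], 0], [[0, 0, -7], 0], [[0, 0, -11], 0], [[0, 0, -14.5], 0], [[0, 0, -17], 0]]'

```text
time_s: 20.4
ee_pos: [0.396, 0.3368, 0.2462]
eef_rot: [-2.679, -1.641, -0.007]
wrist_force: [0.0, 0.2, -1.3]
grip_width: 0.0276
gripper_force: 24.8
```

```bash
python3 g.py .5865 -.0692 .24 10.3
```

```text
shift [-27.52  35.41   0.59] turn -37.3 | at [0.396  0.3368 0.2462] yang -27.0 tilt 0.27 q7 -1.38 w 0.0276 t 20.4
```

Emit:
servo_tool --targets '[[[-1.5, 2, 0], 0], [[-4, 5.1, 0], 0], [[-6.5, 8.3, 0], 0], [[-9, 11.5, 0], 0], [[-11.5, 14.8, 0], 0]]'

```text
time_s: 20.82
ee_pos: [0.4752, 0.1645, 0.2428]
eef_rot: [2.678, 1.642, 0.001]
wrist_force: [1.7, 0.4, 0.1]
grip_width: 0.0275
gripper_force: 24.8
```

Emit:
servo_tool --targets '[[[-2.4, 3.1, 0], -7], [[-4.8, 6.2, 0], -14], [[-7.2, 9.3, 0], -21], [[-9.6, 12.4, 0], -28], [[-12, 15.4, 0], -35]]'

```text
time_s: 21.23
ee_pos: [0.5569, -0.0097, 0.2428]
eef_rot: [2.088, 2.347, 0.001]
wrist_force: [1.3, 0.8, -0.5]
grip_width: 0.0275
gripper_force: 24.8
```

```bash
python3 g.py .5865 -.0692 .2 10.3
```

```text
shift [-6.26  2.24  4.28] turn -3.6 | at [ 0.5569 -0.0097  0.2428] yang 6.7 tilt 0.04 q7 -0.05 w 0.0275 t 21.23
```

Emit:
servo_tool --targets '[[[-2, 0.8, 0], -2], [[-4.5, 1.6, 0], -3.6], [[-6, 2.1, 0], -3.6], [[-6.3, 2.2, 0], -3.6], [[-6.3, 2.2, 0], -3.6]]'

```text
time_s: 21.65
ee_pos: [0.5853, -0.0688, 0.2421]
eef_rot: [-2.023, -2.402, -0.0]
wrist_force: [-0.2, 0.1, 0.2]
grip_width: 0.0272
gripper_force: 24.8
```

Emit:
servo_tool --targets '[[[0, 0, 1], 0], [[0, 0, 3], 0], [[0, 0, 4.3], 0], [[0, 0, 4.3], 0], [[0, 0, 4.3], 0]]'

```text
time_s: 22.07
ee_pos: [0.5844, -0.0663, 0.1985]
eef_rot: [-2.016, -2.406, 0.001]
wrist_force: [-0.3, -0.5, 0.1]
grip_width: 0.0272
gripper_force: 24.8
```

```bash
python3 - <<'E'
from g import go
from see import *
P=np.load("P0.npy")
for z0 in(.04,.08,.12,.16,.2):
    k=(P[:,1]<-.0)&(P[:,1]>-.2)&(P[:,0]>.61)&(P[:,0]<.75)&(P[:,2]>z0)&(P[:,2]<z0+.04)
    q=P[k];i=np.argsort(np.hypot(q[:,0]-.5865,q[:,1]+.07))[:20]
    if len(i): print(z0,q[i].mean(0).round(3))
c=eyes.calibration("wrist");p,d=eyes.grab_frame("wrist");cv2.imwrite("pics/w4.png",p[:,:,::-1])
W=cloud(p,d,c["K"],c["R"],c["t"]);np.save("W4.npy",W)
go(.5865,-.0692,.06,10.3)
E
```

```text
0.04 [ 0.616 -0.033  0.056]
0.08 [ 0.664 -0.113  0.11 ]
0.12 [ 0.663 -0.112  0.142]
0.16 [ 0.664 -0.112  0.175]
0.2 [ 0.674 -0.109  0.202]
shift [-0.28  0.07 13.95] turn -0.3 | at [ 0.5853 -0.0667  0.1995] yang 10.0 tilt 0.03 q7 0.08 w 0.0273 t 22.12
```

View pics/w4.png

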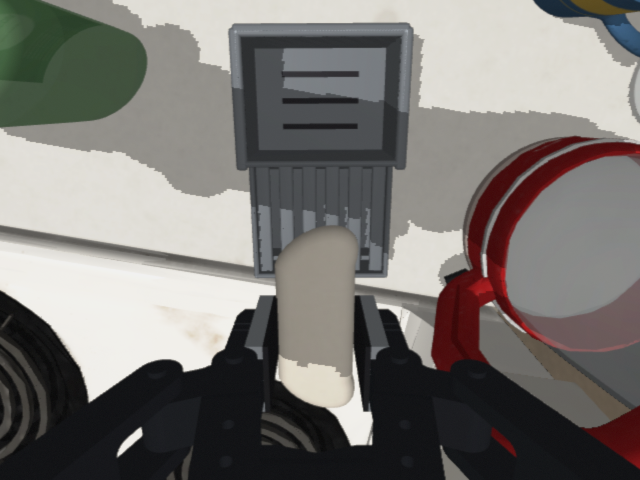

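The soap is held flat at (315,315) and lines up with the ledge. The kettle handle is clear by more than 20 mm. Lowering.

Emit:
servo_tool --targets '[[[-0.15, 0, 2], 0], [[-0.15, 0, 5.5], 0], [[-0.15, 0, 9], 0], [[-0.15, 0, 12], 0], [[-0.15, 0, 13], 0]]'

```text
time_s: 22.53
ee_pos: [0.5832, -0.0691, 0.0661]
eef_rot: [-2.017, -2.402, 0.005]
wrist_force: [-1.0, 1.5, -0.5]
grip_width: 0.0271
gripper_force: 24.8
```

Emit:
servo_tool --targets '[[[0, 0, 0.4], 0], [[0, 0, 0.9], 0], [[0, 0, 1.4], 0], [[0, 0, 1.6], 0], [[0, 0, 1.6], 0]]'

```text
time_s: 22.95
ee_pos: [0.5864, -0.0699, 0.0542]
eef_rot: [2.02, 2.404, 0.001]
wrist_force: [-0.3, -0.2, -0.3]
grip_width: 0.0273
gripper_force: 24.8
```

```bash
python3 g.py .5865 -.0692 .043 10.3
```

```text
shift [0.07 0.02 1.12] turn -0.4 | at [ 0.5864 -0.0699  0.0542] yang 9.9 tilt 0.1 q7 0.01 w 0.0273 t 22.95
```

Emit:
servo_tool --targets '[[[0, 0, 0.4], 0], [[0, 0, 0.8], 0], [[0, 0, 1.1], 0], [[0, 0, 1.1], 0], [[0, 0, 1.1], 0]]'

```text
time_s: 23.37
ee_pos: [0.5859, -0.0699, 0.0425]
eef_rot: [2.021, 2.405, 0.0]
wrist_force: [0.4, 0.4, 2.0]
grip_width: 0.0273
gripper_force: 25.1
```

Emit:
servo_tool --targets '[[[0, 0, 0], 0], [[0, 0, 0], 0], [[0, 0, 0], 0], [[0, 0, 0], 0]]' --jaw 4.5

```text
time_s: 23.7
ee_pos: [0.5856, -0.0699, 0.0421]
eef_rot: [-2.021, -2.405, 0.0]
wrist_force: [0.2, -0.2, 0.3]
grip_width: 0.0453
gripper_force: 0.0
```

Emit:
servo_tool --targets '[[[0, 0, -1], 0], [[0, 0, -3], 0], [[0, 0, -6.5], 0], [[0, 0, -10], 0], [[0, 0, -13.5], 0]]'

```text
time_s: 24.12
ee_pos: [0.5854, -0.0697, 0.1793]
eef_rot: [-2.021, -2.405, -0.0]
wrist_force: [1.8, -0.2, -0.6]
grip_width: 0.0451
gripper_force: 0.0
```

```bash
python3 g.py .4165 -.0015 .27 -43
```

```text
shift [  9.63 -15.46  -9.07] turn 52.9 | at [ 0.5854 -0.0697  0.1793] yang 9.9 tilt 0.01 q7 0.08 w 0.0451 t 24.12
```

Emit:
servo_tool --targets '[[[0, 0, -3], 0], [[0, 0, -6], 0], [[0, 0, -8.5], 0], [[0.6, -1, -9], 0], [[1.6, -2.5, -9], 0]]' --jaw 5.5

```text
time_s: 24.53
ee_pos: [0.56, -0.0588, 0.2704]
eef_rot: [2.019, 2.4, 0.006]
wrist_force: [-0.7, 0.4, -0.3]
grip_width: 0.0551
gripper_force: 0.0
```

Emit:
servo_tool --targets '[[[2, -3.2, 0], 7], [[4, -6.4, 0], 14], [[6, -9.6, 0], 21], [[7.5, -12.2, 0], 28], [[8, -13, 0], 35]]'

```text
time_s: 24.95
ee_pos: [0.4116, -0.0003, 0.2668]
eef_rot: [-2.654, -1.681, 0.005]
wrist_force: [0.5, -0.3, 0.0]
grip_width: 0.055
gripper_force: 0.0
```

Emit:
servo_tool --targets '[[[0, 0, 0], 7], [[0, 0, 0], 14], [[0, 0, 0], 18], [[0, 0, 0], 18], [[0, 0, 0], 18]]'

```text
time_s: 25.37
ee_pos: [0.4159, -0.0019, 0.2672]
eef_rot: [2.88, 1.254, -0.001]
wrist_force: [-0.4, -0.2, -0.3]
grip_width: 0.055
gripper_force: 0.0
```

```bash
python3 - <<'E'
from see import *;from g import go
A=top(.4155,-.001,.181,.04,save="w5")
k=(np.hypot(A[:,0]-.4155,A[:,1])<.04)&(abs(A[:,2]-.181)<.006);q=A[k][:,:2]
print(rect(q));w,V=np.linalg.eigh(np.cov(q.T));print(np.sqrt(w),np.degrees(np.arctan2(V[1,:],V[0,:])))
k=(np.hypot(A[:,0]-.4155,A[:,1])<.07)&(A[:,2]>.05)&(A[:,2]<.14);q=A[k][:,:2];print(k.sum(),rect(q))
go(.4165,-.0015,.16,-43)
E
```

```text
2376 circ ((414.7049255371094, 0.5390661954879761), 15.273567199707031) mean [0.4157 0.0016] z 0.1804
((414.743896484375, 0.5587348937988281), (30.06842803955078, 28.778207778930664), 47.41265106201172)
[0.00731247 0.00762161] [137.61646171  47.61646171]
2359 ((415.9361267089844, 3.1312103271484375), (72.02946472167969, 48.67253112792969), 48.04480743408203)
shift [6.000e-02 1.000e-02 1.072e+01] turn 0.0 | at [ 0.416  -0.0019  0.2672] yang -43.0 tilt 0.02 q7 -0.82 w 0.055 t 25.42
```

View pics/w5.png

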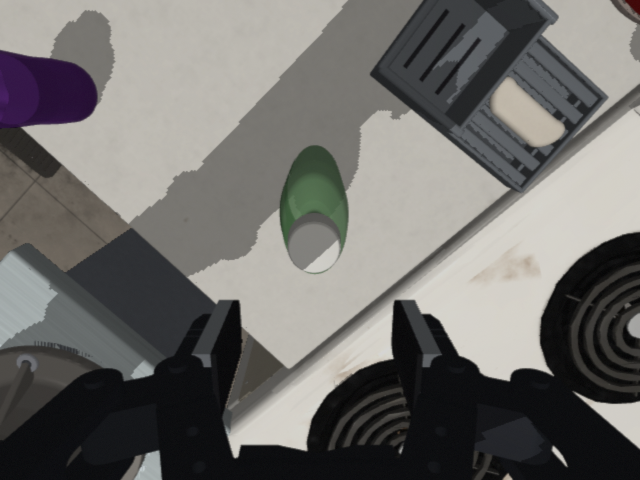

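The wrist view shows the green bottle at (315,210), long axis across the closing line, and the soap lying flat on the ledge at (527,110). Gripping the cap.

Emit:
servo_tool --targets '[[[0.1, -0.15, 2], 0], [[0.1, -0.15, 5], 0], [[0.1, -0.15, 8], 0], [[0.1, -0.15, 10.3], 0], [[0.1, -0.15, 10.9], 0]]'

```text
time_s: 25.83
ee_pos: [0.413, -0.0003, 0.1549]
eef_rot: [-2.878, -1.252, 0.01]
wrist_force: [-1.0, -0.5, 0.2]
grip_width: 0.0548
gripper_force: 0.0
```

Emit:
servo_tool --targets '[[[0, 0, 0], 0], [[0, 0, 0], 0], [[0, 0, 0], 0], [[0, 0, 0], 0], [[0, 0, 0], 0]]' --jaw 1 --squeeze 60

```text
time_s: 26.25
ee_pos: [0.4173, 0.0001, 0.1599]
eef_rot: [2.881, 1.25, 0.004]
wrist_force: [-1.1, 0.2, 5.5]
grip_width: 0.0178
gripper_force: 59.8
```

Emit:
servo_tool --targets '[[[0, 0, 0], 0], [[0, 0, 0], 0], [[0, 0, 0], 0]]'

```text
time_s: 26.5
ee_pos: [0.4173, 0.0001, 0.1599]
eef_rot: [2.881, 1.25, 0.004]
wrist_force: [-1.1, 0.3, 6.2]
grip_width: 0.0175
gripper_force: 60.0
```

```bash
python3 g.py .572 .0106 .27 -79.7
```

```text
shift [ 11.35  10.6  -10.97] turn 36.6 | at [4.173e-01 1.000e-04 1.599e-01] yang -43.1 tilt 0.17 q7 -0.9 w 0.0175 t 26.5
```

Emit:
servo_tool --targets '[[[0, 0, -1.5], 0], [[0, 0, -4], 0], [[0, 0, -7.5], 0], [[0, 0, -10.5], 0], [[0, 0, -11.5], 0]]'

```text
time_s: 26.92
ee_pos: [0.4182, -0.0002, 0.2773]
eef_rot: [2.878, 1.249, 0.01]
wrist_force: [1.6, -0.1, -3.7]
grip_width: 0.0174
gripper_force: 59.4
```

Emit:
servo_tool --targets '[[[1.8, 1.7, 0], 7], [[4.2, 4, 0], 14], [[7, 6.5, 0], 21], [[9.8, 9, 0], 28], [[11.3, 10.5, 0], 35]]'

```text
time_s: 27.33
ee_pos: [0.5729, 0.0109, 0.2712]
eef_rot: [-3.125, -0.317, -0.001]
wrist_force: [0.0, -0.9, -4.2]
grip_width: 0.0176
gripper_force: 59.4
```

Emit:
servo_tool --targets '[[[0, 0, 0], 1.5], [[0, 0, 0], 1.5], [[0, 0, 0], 1.5], [[0, 0, 0], 1.5], [[0, 0, 0], 1.5]]'

```text
time_s: 27.75
ee_pos: [0.569, 0.0104, 0.2729]
eef_rot: [3.128, 0.286, -0.001]
wrist_force: [0.3, 1.0, -3.3]
grip_width: 0.0176
gripper_force: 59.4
```

```bash
python3 - <<'E'
from see import *;from g import go
go(.572,.0106,.167,-79.7)
c=eyes.calibration("top");p,d=eyes.grab_frame("top");A=cloud(p,d,c["K"],c["R"],c["t"]).reshape(-1,3)
for z0,z1 in((.13,.17),(.17,.21),(.21,.24)):
    k=(np.hypot(A[:,0]-.572,A[:,1]-.01)<.055)&(A[:,2]>z0)&(A[:,2]<z1);q=A[k][:,:2]
    if k.sum()>5: print(z0,k.sum(),rect(q))
cv2.imwrite("pics/t6.png",cv2.resize(p[160:300,340:500],(800,600),interpolation=cv2.INTER_CUBIC)[:,:,::-1])
E
```

```text
shift [ 0.31  0.03 10.59] turn 0.1 | at [0.569  0.0104 0.2729] yang -79.6 tilt 0.06 q7 -1.58 w 0.0176 t 27.75
0.13 237 ((554.7589721679688, 22.588327407836914), (70.6702880859375, 22.556211471557617), 32.18658447265625)
0.17 275 ((555.3978271484375, 23.399097442626953), (70.7945327758789, 20.135717391967773), 28.773412704467773)
0.21 289 ((551.4257202148438, 20.367233276367188), (63.684120178222656, 25.035917282104492), 45.65860366821289)
```

View pics/t6.png

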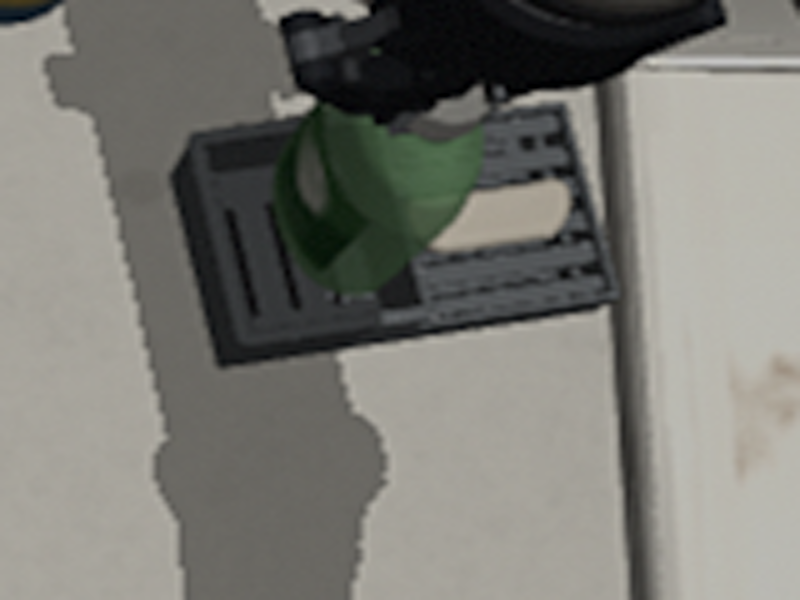

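The top crop shows the bottle hanging over the deep bay near (370,200), soap at (510,215). Perspective makes its yaw hard to read, so I'll fit the hanging body from both cameras before lowering.

```bash
python3 - <<'E'
from see import *;from g import go
from scipy.optimize import least_squares
L=[]
for n in("top","scene"):
    c=eyes.calibration(n);p,d=eyes.grab_frame(n);W=cloud(p,d,c["K"],c["R"],c["t"])
    g=(p[...,1].astype(int)>p[...,0]*1.15)&(p[...,1]>p[...,2]*1.02)
    k=g&(np.hypot(W[...,0]-.572,W[...,1]-.01)<.07)&(W[...,2]>.115)&(W[...,2]<.225)
    print(n,k.sum(),W[k].mean(0) if k.any() else '');L.append(W[k][:,:2])
A=np.vstack(L)
def g2(p):
    c,s=np.cos(p[2]),np.sin(p[2]);d=A-p[:2];u=abs(d[:,0]*c+d[:,1]*s)/.0375;v=abs(-d[:,0]*s+d[:,1]*c)/.0275
    return ((u**2.2+v**2.2)**(1/2.2)-1)*.03
for a0 in(-.5,.2,.7,1.2):
    r=least_squares(g2,[.572,.01,a0],loss='soft_l1',f_scale=.002);print(r.x,np.degrees(r.x[2]),r.cost)
go(.572,.0106,.167,-79.7)
E
```

```text
top 618 [0.54654688 0.02322353 0.17620732]
scene 1091 [0.54801647 0.02216377 0.17085105]
[0.56720819 0.00668499 0.20366543] 11.669169629758768 0.0012498044573106466
[0.5672082  0.00668499 0.20366426] 11.669102373873349 0.0012498044572765976
[0.56720821 0.00668499 0.20366305] 11.669033410258747 0.0012498044572819772
[0.56720821 0.00668499 0.20366334] 11.669050077188958 0.0012498044572769383
shift [ 0.25  0.02 10.65] turn 0.1 | at [0.5695 0.0104 0.2735] yang -79.6 tilt 0.04 q7 -1.58 w 0.0171 t 27.9
```

Body yaw is 11.7° against the bay's 10.3°, which is good. Lowering with a small shift.

Emit:
servo_tool --targets '[[[0.3, -0.1, 0.5], 0], [[0.3, -0.1, 1.5], 1], [[0.3, -0.1, 2.5], 1], [[0.3, -0.1, 2.5], 1], [[0.3, -0.1, 2.5], 1]]'

```text
time_s: 28.32
ee_pos: [0.5717, 0.012, 0.2468]
eef_rot: [-3.131, -0.258, 0.005]
wrist_force: [-0.4, 0.8, -3.9]
grip_width: 0.0171
gripper_force: 59.3
```

Emit:
servo_tool --targets '[[[0, 0, 0], 0], [[0, 0, 0], 0], [[0, 0, 0], 0]]'

```text
time_s: 28.57
ee_pos: [0.5731, 0.0122, 0.2488]
eef_rot: [3.131, 0.258, 0.002]
wrist_force: [-0.2, 0.3, -4.4]
grip_width: 0.0173
gripper_force: 59.4
```

```bash
python3 g.py .573 .0122 .167 -80.7
```

```text
shift [-0.01 -0.01  8.18] turn 0.1 | at [0.5731 0.0122 0.2488] yang -80.6 tilt 0.06 q7 -1.61 w 0.0173 t 28.57
```

Spot on. Lowering slowly into the bay.

Emit:
servo_tool --targets '[[[0, 0, 0.6], 0], [[0, 0, 1.4], 0], [[0, 0, 2.2], 0], [[0, 0, 3], 0], [[0, 0, 3.6], 0]]'

```text
time_s: 28.98
ee_pos: [0.572, 0.012, 0.2106]
eef_rot: [3.131, 0.258, -0.003]
wrist_force: [-0.2, -0.0, -4.0]
grip_width: 0.0175
gripper_force: 59.4
```

Emit:
servo_tool --targets '[[[0, 0, 0.7], 0], [[0, 0, 1.5], 0], [[0, 0, 2.3], 0], [[0, 0, 3], 0], [[0, 0, 3.4], 0]]'

```text
time_s: 29.4
ee_pos: [0.5721, 0.012, 0.177]
eef_rot: [-3.131, -0.258, 0.003]
wrist_force: [0.1, -0.5, -5.0]
grip_width: 0.0175
gripper_force: 59.4
```

Emit:
servo_tool --targets '[[[0, 0, 0], 0], [[0, 0, 0], 0], [[0, 0, 0], 0], [[0, 0, 0], 0]]'

```text
time_s: 29.73
ee_pos: [0.5732, 0.0122, 0.1789]
eef_rot: [3.131, 0.258, 0.002]
wrist_force: [0.5, 0.4, -3.9]
grip_width: 0.0174
gripper_force: 59.3
```

```bash
python3 g.py .573 .0122 .1665 -80.7
```

```text
shift [-0.02 -0.01  1.24] turn 0.1 | at [0.5732 0.0122 0.1789] yang -80.6 tilt 0.07 q7 -1.64 w 0.0174 t 29.73
```

Emit:
servo_tool --targets '[[[0, 0, 0.4], 0], [[0, 0, 0.8], 0], [[0, 0, 1.2], 0], [[0, 0, 1.3], 0], [[0, 0, 1.3], 0]]'

```text
time_s: 30.15
ee_pos: [0.5732, 0.0123, 0.167]
eef_rot: [3.13, 0.258, 0.002]
wrist_force: [-2.6, 0.9, 5.7]
grip_width: 0.0174
gripper_force: 60.7
```

Emit:
servo_tool --targets '[[[0, 0, 0], 0], [[0, 0, 0], 0], [[0, 0, 0], 0]]'

```text
time_s: 30.4
ee_pos: [0.5732, 0.0123, 0.167]
eef_rot: [3.13, 0.258, 0.002]
wrist_force: [-2.4, 0.2, 6.3]
grip_width: 0.0178
gripper_force: 60.7
```

It reached the floor (TCP 0.167, as expected). Release, retreat, and check.

Emit:
servo_tool --targets '[[[0, 0, 0], 0], [[0, 0, 0], 0], [[0, 0, 0], 0], [[0, 0, 0], 0]]' --jaw 5

```text
time_s: 30.73
ee_pos: [0.5729, 0.0122, 0.1653]
eef_rot: [3.131, 0.258, 0.001]
wrist_force: [-0.6, -0.1, 0.6]
grip_width: 0.05
gripper_force: 0.0
```

Emit:
servo_tool --targets '[[[0, 0, -1], 0], [[0, 0, -3], 0], [[0, 0, -6], 0], [[0, 0, -9], 0], [[0, 0, -12], 0]]'

```text
time_s: 31.15
ee_pos: [0.5726, 0.0122, 0.2872]
eef_rot: [-3.131, -0.258, -0.0]
wrist_force: [0.3, -0.3, -0.8]
grip_width: 0.0502
gripper_force: 0.0
```

Emit:
servo_tool --targets '[[[-4, 0, 0], 0], [[-8, 0, 0], 0], [[-12, 0, 0], 0], [[-15, 0, 0], 0], [[-16, 0, 0], 0]]'

```text
time_s: 31.57
ee_pos: [0.411, -0.0149, 0.2857]
eef_rot: [3.129, 0.255, -0.002]
wrist_force: [-0.4, 0.7, 0.0]
grip_width: 0.0502
gripper_force: 0.0
```

```bash
python3 - <<'E'
from see import *;from g import go
go(.4,0,.28)
Ps=[]
for n in("top","scene"):
    c=eyes.calibration(n);p,d=eyes.grab_frame(n);A=cloud(p,d,c["K"],c["R"],c["t"]).reshape(-1,3);Ps.append(A)
    if n=="scene":cv2.imwrite("pics/s7.png",cv2.resize(p[150:330,180:480],(800,480),interpolation=cv2.INTER_CUBIC)[:,:,::-1])
A=np.vstack(Ps)
def loc(o,yaw,c):
    a=np.radians(yaw);d=np.array(c)-o;return (d[0]*np.cos(a)+d[1]*np.sin(a),-d[0]*np.sin(a)+d[1]*np.cos(a))
W=((.5748,.2666),-2);S=(np.array([.572,.0106])-.044*np.array([-.179,.984]),10.3)
for nm,c,h,r,F in(("short",(.577,.3335),.113,.03,W),("tall",(.575,.272),.158,.03,W),("vin",(.5726,.2036),.197,.025,W),("green",(.572,.011),.189,.03,S)):
    k=(np.hypot(A[:,0]-c[0],A[:,1]-c[1])<r)&(abs(A[:,2]-h)<.006);q=A[k]
    if not k.any(): print(nm,'none');continue
    (x,y),rr=cv2.minEnclosingCircle((q[:,:2]*1000).astype(np.float32));print(nm,k.sum(),'z',np.median(q[:,2]).round(4),'local',np.round(loc(*F,(x/1000,y/1000)),4),'r',round(rr,1))
k=(np.hypot(A[:,0]-.5865,A[:,1]+.069)<.045)&(A[:,2]>.0365)&(A[:,2]<.055);q=A[k];print('soap',k.sum(),np.median(q[:,2]),np.round(loc(*S,q[:,:2].mean(0)),4),rect(q[:,:2]))
E
```

```text
shift [-0.84 -1.65  0.57] turn 0 | at [ 0.411  -0.0149  0.2857] yang -80.7 tilt 0.14 q7 -1.44 w 0.0502 t 31.57
short 623 z 0.1134 local [-0.0003  0.0661] r 21.9
tall 578 z 0.156 local [-0.0028  0.0027] r 20.5
vin 356 z 0.1945 local [-0.0005 -0.0657] r 16.2
green 333 z 0.1871 local [-0.0009  0.0465] r 16.7
soap 593 0.04103883843362193 [-0.0023 -0.0401] ((597.28173828125, -67.3890380859375), (56.08921813964844, 86.35859680175781), 11.864972114562988)
```

View pics/s7.png

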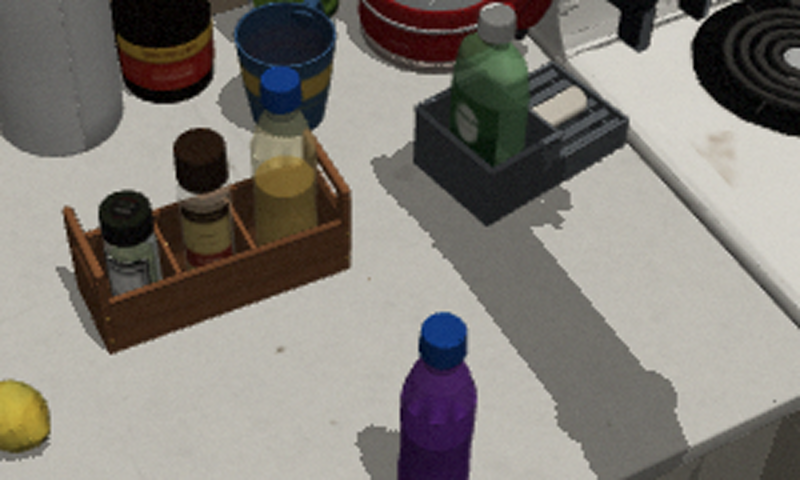

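All five are in place: jar at (130,245), tall spice at (205,200), vinegar at (285,155), green at (490,85), soap flat at (560,105). All measured offsets are well inside tolerance.

```bash
python3 -c "
from bench import manip;print(manip.hand_in())"
```

```text
the job is handed in; nothing more can be done
None
```

The job is handed in: by my last camera check the green cleaner, soap, vinegar and both spices were in their places within tolerance, with the mug and lemon untouched, but the hand-in gave back no verdict.

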